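Close a dry-storage box over an iron find

ROBOT

A 6-joint arm with a two-finger parallel gripper is mounted at the origin on a cart in front of the work surface, level with it; the furniture and walls round the work are solid. World frame = base frame: x ahead of the robot, y to its left, z up, the work surface at z = 0. Lengths are in m, angles in rad, forces in N, time in s.
With the tool pointing down it reaches from about 0.275 to 0.75 m from the base axis. Payload 10.2 kg.
Tool frame: the origin (TCP) lies at the very end of the fingers, on their centre line; the grasp point (between the pads) lies 19 mm behind it; z points along the fingers, y is the line along which they close (so a half turn about z gives the same grasp; the last joint's range is limited). The gripper opens to 85 mm and grips with 20 to 120 N. Pads are 22 mm wide; open, the fingers measure 114 mm over their backs; the gripper's body (76 mm by 85 mm) begins 54 mm behind the grasp point. The pads swing forward as they close: fully open they stand 13 mm farther back than shut.
Start: joints at [0.942, 0.313, 1.498, -0, 1.331, -0.223], TCP at [0.207, 0.482, 0.231] pointing down, gripper open.
Joint ranges: [-2.94, 2.94], [-0.97, 2.17], [0.19, 2.56], [-1.23, 4.37], [0.02, 3.11], [-2.88, 2.88]. Speed limits (rad/s): [2.39, 2.39, 3.01, 3.14, 3.14, 3.14].

INTERFACE

Orientations are given as a rotation vector (axis times angle).
In Python, from rig import manip gives the robot as it stands.
- The arm moves only by the shell command python3 -m crank 'ROWS' [OPENING] [FORCE]. ROWS is a JSON object of lists of equal length, an entry for each row: "xyz": the shift along the tool's x, y, z scaled (see below), a list of three; "delta_rot": the turn, a rotation vector about the tool's x, y, z scaled (see below), a list of three. A call has 1 to 20 rows; each row is the pose to reach, as a shift and turn from the pose commanded when the call began, along the tool's axes at that moment, turning the shorter way round; what a row does not reach only later rows make up. The controller multiplies each number of a shift by 300 mm and each number of a turn by 180 degrees. A row lasts 1/8 s, in which the tool goes at most 62.5 mm and 10.7 degrees, less where a joint would pass 70% of its speed; a pose out of reach is approached as far as the arm can. A call with a number of a shift or a turn outside -1 to 1 is refused whole. A call with a gripper value outside its range is refused whole. OPENING is the closure, from -1 (fully open) to 1 (shut), set as the call begins (- or left out, the last holds). The fingers move at their own pace and stop on an object; FORCE is the grip in N (left out, the last holds). Time passes only in rows, so rows that repeat a pose let the fingers close. It gives the time, the measured TCP pose, the force, the opening and the grip force at its end, in the units of the state.
- manip.get_obs(): the state, without advancing time (a new reading comes with each control period).
- manip.get_image(name): name is "side" or "top" or "wrist"; returns (picture, depth): 384x512x3 uint8, red, green, blue; 384x512 float32, m along the optical axis (not along the pixel's ray), 0 where there is no reading.
- manip.camera_model(name): a dict with "camera_matrix" (3x3 intrinsics, pixels), "world_from_camera" (4x4, takes a point from camera to world coordinates); the wrist camera has in their place "hand_eye" (4x4, takes a point from camera to tool coordinates, whose origin is the TCP and whose axes are the flange's). Camera axes: x right, y up, looking along -z (the intrinsics and any distortion apply to the point x, -y, -z); pixel columns grow to the right and rows downward; lengths in m; the calibration is good to about 2 mm. A picture is of the moment at which its call begins: read the wrist's pose just before it. camera_model takes no time and is no camera call.
- manip.sign_off(): hands the job in; it is judged then, once.
The state is a dict: "clock": time; "joint_pos": joint angles; "qvel": joint speeds; "tau": joint torques, N m; "tool_pos": TCP position; "ee_rot": TCP orientation; "contact_force": force on the tool from outside, world axes, zero at the start; "ft_torque": the same for the moment, N m; "grip_width": finger opening in m; "grasp_force": force on a finger pad.
Only numpy, scipy, OpenCV 4.12 (cv2) and the standard library are available. Lean on these libraries where they do the work, as an engineer would, in place of code of your own. Each camera call takes 0.05 s, during which the arm holds its last target. There are 200 camera calls.

TASK

Get the iron find ready for dry storage: stand the metal desiccant canister upright in the round collar inside the box, put the lid on the box, and press it down until it is fully home with the spring catches at both ends snapped over it. Do not push the find off its foam bed, and leave the closed box standing on the worktop.

Things in the scene. Friction and masses are not known exactly. Their poses are not given: they have to be found in the camera images.
- dry_box: open clear box, outer 150 (x) x 200 (y) x 88 mm (z), heavy (2 kg), walls and floor 4 mm; origin: centre of its underside, z up. Outside each y end, at y = -108 and +108, a 44 mm wide blue sprung catch rises to z = 107; its nose slopes in over the opening from z = 102 to 93. Foam bed, top at z = 18, fills the +y half (x -58..58, y 2..86); collar in the -y half
- ring_seat (a point): centre of the collar for the canister, on the box's inner floor (4 mm above the underside), at x = 0, y = -46 mm in the box; collar bore 58 mm, outside 66 mm, 20 mm high; axes as the box's
- bed_mid (a point): middle of the top of the foam bed, 116 x 84 mm, at x = 0, y = 44, z = 18 mm in the box; the find lies on it
- rim_mid (a point): middle of the box's mouth, level with its rim (z = 88 mm in the box); axes as the box's; a lid fully home has its plate's underside here
- lid: blue lid, 160 g, plate 158 (x) x 192 (y) x 5 mm, a 60 mm wide ear, 3 mm thick, at each y end (y to 103) for the catches; same both ways round. Origin: middle of the lower edge of its 22 mm deep plug, which fits the mouth with 1.5 mm play a side (5.5 at its lower edge). Plate top at z = 27. Home: origin at z = 66 mm in the box; just laid on, it stands 10 mm higher
- lid_handle (a point): middle of the lid's bar handle, 90 mm long along the lid's y, 18 mm wide (x), 14 mm thick: it spans 20 to 34 mm above the plate's top and stands on a post under each end (y = -36, 36; 16 mm wide). This point is 27 mm above the plate's top, 54 mm above the lid's origin
- pad_a (a point): top of the ribbed press pad (56 x 22 mm) at the lid's -y end, at y = -80 mm, 2 mm above the plate's top; axes as the lid's. Pushing down here with about 12 N (up to 16) makes the catch at that end snap
- pad_b (a point): the same at the lid's +y end, y = 80 mm
- catch_a (a joint): catch at the box's -y end: 0 = at rest or snapped over the lid's ear; about 0.07 rad while an ear forces it outward
- catch_b (a joint): the same, catch at the box's +y end
- canister: round metal canister, 80 mm high, about 120 g: body 52 mm across up to z = 50, shoulder, then a ribbed screw cap 37 mm across from z = 54 to the top; foot bevelled 3 mm; origin: centre of its underside, z up
- iron_find: flat rusty iron lump, 52 x 54 x 13 mm, lying loose on the foam bed; origin: middle of its underside
Not all that is in view belongs to the job. There is more than one size of the canister; the job needs the largest.

How it is judged:
On the way, in this order (a step that is already met when the one before it is completed fails the run):
1. the canister stands upright in the collar, let go (horizontal distance between canister and ring_seat below 0.006 m and z of canister in the frame of ring_seat below 0.004 m and angle between canister's own z axis and vertical below 0.09 rad and contact force between the fingers and canister below 0.5 N), for 0.2 s.
2. the lid lies on the box, its plug in the mouth (horizontal distance between lid and rim_mid below 0.01 m and z of lid in the frame of dry_box below 0.08 m and angle between the y axis of lid and the y axis of dry_box, either way round below 0.12 rad), for 0.2 s.
At the end, for the whole second after the job is handed in: Canister upright in the collar (within 6 mm of its centre, under 4 mm off the floor); lid home: both press pads within 3 mm of their seated height, lid centred within 6 mm, both catches snapped back (under 0.03 rad); find within 35 mm of its bed's middle; box level on the worktop; lid at rest (horizontal distance between canister and ring_seat below 0.006 m and z of canister in the frame of ring_seat below 0.004 m and angle between canister's own z axis and vertical below 0.09 rad and z of each of pad_a, pad_b in the frame of dry_box below 0.098 m and horizontal distance between lid and rim_mid below 0.006 m and value of joint each of catch_a, catch_b below 0.03 rad and horizontal distance between iron_find and bed_mid below 0.035 m and linear speed of lid below 0.02 m/s and angle between dry_box's own z axis and vertical below 0.05 rad and height (world z) of dry_box below 0.01 m); the robot touches nothing.
It fails at once if the iron find is pushed off its bed (over 35 mm from the bed's middle) (horizontal distance between iron_find and bed_mid above 0.035 m).
It also fails if it takes over 61 s, if anything falls off the work surface, if the arm or the gripper's body presses on something with over 40 N, if the wrist force passes 120 N, or if a joint passes its speed limit or range.

## Working session

There is one attempt and no reset: what is moved stays moved. The work goes in short steps, Python scripts to look and compute and a shell command to move; the robot and the scene stay as the last step left them, time stands still between calls to the robot, and variables do not carry over. Pictures are saved under pics/ and viewed, at most 10 in all, crops included, and the job is handed in when it is done.

```bash
ls; mkdir -p pics
python3 - <<'E'
from rig import manip
import cv2,numpy as np
np.set_printoptions(precision=4,suppress=True)
o=manip.get_obs()
for k in o: print(k,o[k])
for n in ("side","top"):
    im,d=manip.get_image(n); np.savez(f"pics/{n}0.npz",im=im,d=d); cv2.imwrite(f"pics/{n}0.png",im[...,::-1])
    m=manip.camera_model(n); print(n,{k:np.array(v) if not isinstance(v,str) else v for k,v in m.items()})
m=manip.camera_model("wrist"); print(m)
E
```

```text
pics
clock 0.0
joint_pos [ 0.9416  0.3135  1.4985 -0.      1.331  -0.2234]
qvel [ 0.0002 -0.0013 -0.0007  0.0006 -0.0008  0.0001]
tau [ -0.0012 -41.2258 -25.974   -0.0002   0.0041   0.    ]
tool_pos [0.2071 0.4821 0.2307]
ee_rot [-0.6329 -3.0766  0.002 ]
contact_force [ 0.2484 -0.0687  0.1184]
ft_torque [0.0161 0.0231 0.0112]
grasp_force 0.0
grip_width 0.08536843492588508
side {'camera_matrix': array([[346.4543,   0.    , 256.5672],
       [  0.    , 346.4543, 191.1398],
       [  0.    ,   0.    ,   1.    ]]), 'world_from_camera': array([[ 0.0777, -0.4554,  0.8869,  1.3638],
       [ 0.997 ,  0.0324, -0.0708, -0.2435],
       [ 0.0035,  0.8897,  0.4565,  0.5301],
       [ 0.    ,  0.    ,  0.    ,  1.    ]])}
top {'camera_matrix': array([[473.9395,   0.    , 260.0066],
       [  0.    , 473.9395, 188.2184],
       [  0.    ,   0.    ,   1.    ]]), 'world_from_camera': array([[ 0.0265,  0.9842, -0.1752,  0.3234],
       [-0.9996,  0.0274,  0.0026, -0.147 ],
       [ 0.0073,  0.1751,  0.9845,  1.081 ],
       [ 0.    ,  0.    ,  0.    ,  1.    ]])}
{'camera_matrix': array([[344.377 ,   0.    , 255.0231],
       [  0.    , 344.377 , 182.8461],
       [  0.    ,   0.    ,   1.    ]]), 'hand_eye': array([[-0.0004,  0.955 ,  0.2967,  0.0758],
       [ 1.    ,  0.0004, -0.    ,  0.0006],
       [-0.0001,  0.2967, -0.955 , -0.1429],
       [ 0.    ,  0.    ,  0.    ,  1.    ]])}
```

View pics/top0.png

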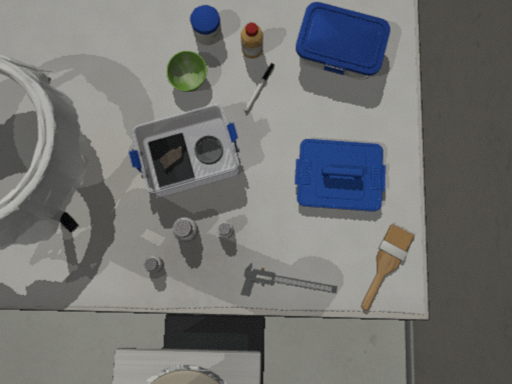

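View pics/side0.png

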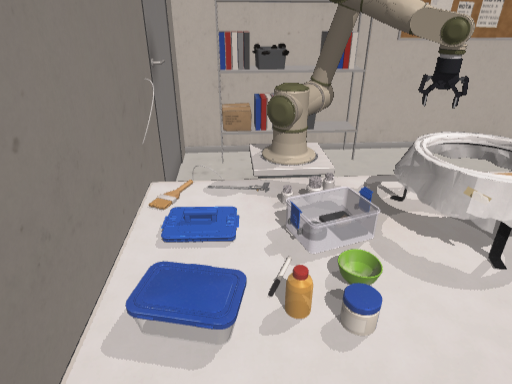

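The top view shows the box at about (187,150) with foam on the left and collar at (209,150). The lid is at (340,175), and the canisters are at (185,229), (153,265) and (225,230). The side view has the lid at (200,222) and the box at (333,215), with the canisters just behind the box. The blue-lidded tub, jar and other items are not part of the job.

```bash
cat > h.py <<'E'
import numpy as np,cv2
from rig import manip
from scipy.spatial.transform import Rotation as R
np.set_printoptions(precision=4,suppress=True)
def cam(n,o=None):
    m=manip.camera_model(n); K=np.array(m["camera_matrix"])
    if n=="wrist":
        T=np.eye(4);T[:3,:3]=R.from_rotvec(o["ee_rot"]).as_matrix();T[:3,3]=o["tool_pos"]
        return K,T@np.array(m["hand_eye"])
    return K,np.array(m["world_from_camera"])
def rays(K,T,uv):
    uv=np.atleast_2d(np.asarray(uv,float)); d=np.c_[(uv[:,0]-K[0,2])/K[0,0],-(uv[:,1]-K[1,2])/K[1,1],-np.ones(len(uv))]
    return T[:3,3],d@T[:3,:3].T
def onplane(K,T,uv,z):
    c,d=rays(K,T,uv); return c+d*((z-c[2])/d[:,2])[:,None]
def cloud(K,T,D):
    v,u=np.mgrid[:384,:512]; c,d=rays(K,T,np.c_[u.ravel(),v.ravel()])
    P=c+d*D.reshape(-1,1); P[D.ravel()==0]=np.nan; return P.reshape(384,512,3)
def tri(rs):
    A=np.zeros((3,3));b=np.zeros(3)
    for c,d in rs:
        d=d.ravel()/np.linalg.norm(d);M=np.eye(3)-np.outer(d,d);A+=M;b+=M@c
    return np.linalg.solve(A,b)
def blue(im):
    h=cv2.cvtColor(im,cv2.COLOR_RGB2HSV); return cv2.inRange(h,(105,130,60),(125,255,255))
def tool(o,p):  # world point -> tool coordinates
    return R.from_rotvec(o["ee_rot"]).inv().apply(np.asarray(p)-o["tool_pos"])
E
python3 - <<'E'
from h import *
for n in ("top","side"):
    f=np.load(f"pics/{n}0.npz");im,D=f["im"],f["d"];K,T=cam(n);P=cloud(K,T,D)
    print(n)
    # standing things by height in canister area
    x,y,z=P[...,0],P[...,1],P[...,2]
    print(' table z',np.nanmedian(z[(z<.03)&(z>-.03)&(x>.3)&(x<.7)&(abs(y)<.5)]))
    M=((z>.02)&(z<.2)&(x>.1)&(x<.36)&(y>-.2)&(y<.2)).astype(np.uint8)
    nn,L,st,c=cv2.connectedComponentsWithStats(M)
    for i in range(1,nn):
        if st[i,4]<25: continue
        q=P[L==i]; zt=np.nanpercentile(q[:,2],95); t=q[q[:,2]>zt-.008]
        print(' obj',c[i],st[i],'ztop',zt,'ctr',(t.min(0)+t.max(0))/2,'ext',np.ptp(t,axis=0))
    B=blue(im); nn,L,st,c=cv2.connectedComponentsWithStats(B)
    for i in range(1,nn):
        if st[i,4]<60: continue
        q=P[L==i];q=q[~np.isnan(q[:,0])]
        print(' blue',c[i],st[i],'med',np.median(q,0),'zpct',np.percentile(q[:,2],[5,50,95]))
        if st[i,4]>1000 :
            cc=max(cv2.findContours((L==i).astype(np.uint8),0,1)[0],key=cv2.contourArea); print('   rect',cv2.minAreaRect(cc))
E
```

```text
top
 table z 0.0018221521615580105
 obj [153.4508 264.1189] [145 256  18  17 244] ztop 0.05806642679150814 ctr [0.3354 0.0784 0.0555] ext [0.0255 0.0261 0.0086]
 blue [342.7695  37.9384] [ 296    2   94   72 4834] med [ 0.8586 -0.3304  0.0715] zpct [0.0684 0.0715 0.0749]
   rect ((342.6399230957031, 38.16838836669922), (87.34210205078125, 57.719078063964844), 14.743562698364258)
 blue [204.4203  18.6678] [191   5  28  28 602] med [ 0.8981 -0.0105  0.0696] zpct [0.0662 0.0696 0.0723]
 blue [231.8857 131.8476] [227 124  10  18 105] med [ 0.6194 -0.0864  0.1008] zpct [0.0935 0.1008 0.1079]
 blue [339.9901 174.6338] [ 295  139   90   72 5680] med [ 0.5441 -0.3304  0.0271] zpct [0.0236 0.0271 0.0573]
   rect ((340.1091613769531, 174.47207641601562), (89.77128601074219, 66.9009780883789), 4.085616588592529)
 blue [134.7348 159.    ] [129 150  12  19 132] med [0.5526 0.1172 0.1024] zpct [0.0951 0.1024 0.1087]
side
 table z 0.0015402272204433354
 obj [290.7917 117.2083] [284 114  14  10  72] ztop 0.19863466612745034 ctr [ 0.105  -0.016   0.1949] ext [0.0094 0.0447 0.0082]
 obj [328.6016 179.
[... 310 characters left out ...]
55 -0.1612]
 blue [366.2549 192.8039] [360 187  13  14 102] med [0.5581 0.1184 0.0994] zpct [0.091  0.0994 0.1075]
 blue [295.8471 215.6353] [292 203   9  25  85] med [ 0.6318 -0.0858  0.0763] zpct [0.0587 0.0763 0.108 ]
 blue [200.3506 223.9661] [ 161  207   78   35 2447] med [ 0.5688 -0.3302  0.0267] zpct [0.0139 0.0267 0.057 ]
   rect ((199.5, 224.0), (34.0, 77.0), 90.0)
 blue [188.3662 294.695 ] [ 126  262  120   67 6157] med [ 0.8784 -0.3282  0.0713] zpct [0.0673 0.0713 0.073 ]
   rect ((185.53173828125, 293.2840576171875), (115.26033782958984, 61.28207015991211), 8.365885734558105)
 blue [362.786  298.4627] [344 283  38  32 897] med [ 0.908  -0.0125  0.0692] zpct [0.0622 0.0692 0.0706]
```

Run:
```python
from h import *
f=np.load("pics/top0.npz");im,D=f["im"],f["d"];K,T=cam("top");P=cloud(K,T,D)
for (u,v) in ((185,229),(225,230),(153,265)):
    w=P[v-18:v+19,u-16:u+17].reshape(-1,3); w=w[(w[:,2]>.012)&(w[:,0]<.48)]
    zt=np.percentile(w[:,2],92); t=w[w[:,2]>zt-.006]
    print((u,v),'ztop',zt,'ctr',(t.min(0)+t.max(0))/2,'ext',np.ptp(t,axis=0),'all ext',np.ptp(w,axis=0))
L=P[139:211,295:385].reshape(-1,3); h=L[L[:,2]>.05]; print('handle n',len(h),(h.min(0)+h.max(0))/2,np.ptp(h,axis=0),np.median(h,0))
a=np.array([.6194,-.0864]);b=np.array([.5526,.1172]);print('box yaw',np.degrees(np.arctan2(-(b-a)[0],(b-a)[1])))
o=manip.get_obs()
ps=R.from_rotvec(o["ee_rot"])
Rt=R.from_matrix(np.array([[-.31,.95,0],[.95,.31,0],[0,0,-1.]]).T)
for p in ([.42,.0,.30],): print(tool(o,p),tool(o,p)/.3,'rot',(ps.inv()*Rt).as_rotvec()/np.pi)
```

```text
(185, 229) ztop 0.08066622488592937 ctr [0.413  0.0123 0.08  ] ext [0.0365 0.0366 0.0102] all ext [0.0502 0.051  0.073 ]
(225, 230) ztop 0.05767494292877653 ctr [ 0.4153 -0.0743  0.0561] ext [0.0239 0.0261 0.0084] all ext [0.0366 0.0359 0.0481]
(153, 265) ztop 0.05781366609782422 ctr [0.3354 0.0784 0.0559] ext [0.0255 0.0261 0.0078] all ext [0.0351 0.0351 0.0463]
handle n 341 [ 0.5479 -0.3318  0.058 ] [0.0207 0.0888 0.0141] [ 0.5471 -0.3319  0.0596]
box yaw 18.164368640760085
[-0.3859 -0.3591 -0.0689] [-1.2864 -1.1968 -0.2296] rot [-0.0004  0.0001  0.2704]
```

```bash
python3 -m crank '{"xyz":[[0,0,-0.2],[0,0,-0.4],[-0.1,-0.1,-0.4],[-0.25,-0.23,-0.4],[-0.4,-0.37,-0.4],[-0.55,-0.51,-0.4],[-0.7,-0.65,-0.4],[-0.85,-0.79,-0.4],[-1,-0.93,-0.4],[-1,-0.93,-0.4]],"delta_rot":[[0,0,0],[0,0,0.05],[0,0,0.1],[0,0,0.15],[0,0,0.2],[0,0,0.25],[0,0,0.27],[0,0,0.27],[0,0,0.27],[0,0,0.27]]}'
python3 - <<'E'
from h import *
o=manip.get_obs()
print(o["joint_pos"],tool(o,[.45,.0,.30])/.3)
E
```

```text
clock: 1.35
tool_pos: [0.3738, 0.1044, 0.3507]
ee_rot: [-1.852, -2.537, 0.002]
contact_force: [-0.1, 0.6, 0.1]
grip_width: 0.0853
grasp_force: 0.0
[-0.0317 -0.0625  1.619  -0.0005  1.5864 -0.3415] [-0.4088  0.1361  0.169 ]
```

```bash
python3 -m crank '{"xyz":[[-0.15,0.05,0.06],[-0.3,0.1,0.12],[-0.4,0.14,0.15],[-0.4,0.14,0.15]],"delta_rot":[[0,0,0],[0,0,0],[0,0,0],[0,0,0]]}'
python3 - <<'E'
from h import *
o=manip.get_obs(); im,D=manip.get_image("wrist"); np.savez("pics/w1.npz",im=im,d=D,p=o["tool_pos"],r=o["ee_rot"]); cv2.imwrite("pics/w1.png",im[...,::-1]); print(o["qvel"])
E
```

```text
clock: 1.85
tool_pos: [0.4503, 0.0066, 0.3051]
ee_rot: [-1.843, -2.541, 0.001]
contact_force: [0.5, 0.2, -0.9]
grip_width: 0.0856
grasp_force: 0.0
[ 0.0372 -0.0477  0.0089  0.0063  0.019   0.0181]
```

View pics/w1.png

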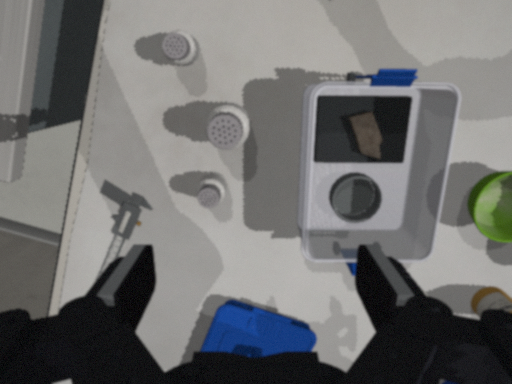

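Wrist view: the canister top is at (229,128), the collar at (356,197) and the find at (367,135) on the foam. The box stands upright, with its rim spanning about (303,83) to (460,262).

```bash
cat >> h.py <<'E'
def boxcol(f,K,T,zt):
    P=cloud(K,T,f["d"]);q=P[(abs(P[...,2]-.088)<.004)&(P[...,0]>.46)&(P[...,0]<.74)&(abs(P[...,1]-.015)<.15)]
    (cx,cy),(w,h),a=cv2.minAreaRect((q[:,:2]*1000).astype(np.float32)); return np.array([cx,cy]),w,h,a,len(q)
def circ(im,uv,rr,K,T,z,half=45,p2=20):
    u,v=uv; g=cv2.cvtColor(im,cv2.COLOR_RGB2GRAY)[v-half:v+half,u-half:u+half]; s=4
    c=cv2.HoughCircles(cv2.resize(g,None,fx=s,fy=s,interpolation=2),cv2.HOUGH_GRADIENT,1.5,20*s,param1=100,param2=p2,minRadius=int(rr[0]*s),maxRadius=int(rr[1]*s))
    return [] if c is None else [(np.r_[u-half+(k[0]+.5)/s-.5,v-half+(k[1]+.5)/s-.5],k[2]/s,onplane(K,T,[[u-half+k[0]/s,v-half+k[1]/s]],z)[0]) for k in c[0][:3]]
E
python3 - <<'E'
from h import *
f=np.load("pics/w1.npz");K,T=cam("wrist",dict(tool_pos=f["p"],ee_rot=f["r"])); im=f["im"]
print('box wrist',boxcol(f,K,T,.088))
ft=np.load("pics/top0.npz");Kt,Tt=cam("top");print('box top',boxcol(ft,Kt,Tt,.088))
P=cloud(K,T,f["d"])
for nm,uv,hw in (("can",(229,128),26),("collar",(356,197),34)):
    u,v=uv;w=P[v-hw:v+hw,u-hw:u+hw].reshape(-1,3); print(nm,'z pct',np.nanpercentile(w[:,2],[5,25,50,75,95]))
    if nm=="can":
        t=w[(w[:,2]>.073)&(w[:,1]<.05)]; print(' top',np.nanmedian(t[:,2]),(t.min(0)+t.max(0))/2,np.ptp(t,axis=0)); t=w[w[:,2]>.03]; print(' body',(t.min(0)+t.max(0))/2,np.ptp(t,axis=0))
    else:
        t=w[(w[:,2]>.018)&(w[:,2]<.03)]; print(' ring',len(t),np.median(t[:,2]),cv2.minEnclosingCircle((t[:,:2]*1000).astype(np.float32)))
d=344/(T[2,3]-.024)
print(circ(im,(356,197),(24,42),K,T,.024)); print(circ(im,(229,128),(18,32),K,T,.08))
print(circ(ft["im"],(209,150),(11,20),Kt,Tt,.024,30,15)); print(circ(ft["im"],(185,229),(7,14),Kt,Tt,.08,25,15))
# box blue catches
B=blue(im);n,L,st,c=cv2.connectedComponentsWithStats(B)
for i in range(1,n):
    if st[i,4]>50:
        q=P[L==i];print(c[i],st[i],np.nanmedian(q,0),np.nanpercentile(q[:,2],[5,95]))
# find
q=P[100:170,340:390].reshape(-1,3);k=f["im"][100:170,340:390].reshape(-1,3).astype(int);m=(k[:,0]-k[:,2]>18);q=q[m];print('find',m.sum(),np.nanmedian(q,0),np.ptp(q,axis=0))
E
```

```text
box wrist (array([586.3281,  18.1791]), 156.61424255371094, 216.8494873046875, 17.61572265625, 3019)
box top (array([585.7897,  14.3541]), 157.20712280273438, 215.95254516601562, 17.773855209350586, 721)
can z pct [0.0012 0.0025 0.0523 0.0796 0.0809]
 top 0.08007416714994492 [0.4129 0.0154 0.0781] [0.0375 0.0378 0.0098]
 body [0.4132 0.0159 0.0566] [0.0517 0.051  0.0526]
collar z pct [0.0028 0.0036 0.0044 0.0058 0.0238]
 ring 570 0.023509997869730764 ((600.8651733398438, -25.877779006958008), 33.25746154785156)
[(array([354.6875, 196.8125], dtype=float32), np.float32(25.6875), array([ 0.5973, -0.0238,  0.024 ]))]
[]
[(array([208.0625, 148.6875], dtype=float32), np.float32(13.7), array([ 0.5996, -0.029 ,  0.024 ]))]
[(array([184.5625, 230.4375], dtype=float32), np.float32(13.375), array([0.406 , 0.0062, 0.08  ])), (array([197.3125, 211.6875], dtype=float32), np.float32(8.2375), array([ 0.4465, -0.0187,  0.08  ])), (array([166.5625, 219.5625], dtype=float32), np.float32(8.575), array([0.4279, 0.0455, 0.08  ]))]
[393.523   77.2475] [367  70  49  16 610] [0.5532 0.1194 0.1024] [0.0951 0.1095]
[352.9118 267.6029] [348 263   9  12  68] [ 0.5999 -0.0881  0.0963] [0.0845 0.2435]
[255.5624 332.1023] [ 201  300  115   57 4399] [ 0.5344 -0.2614  0.0274] [0.0241 0.0301]
find 47 [0.5774 0.0559 0.0289] [0.0328 0.0274 0.0032]
```

Run:
```python
from h import *
o=manip.get_obs();print(o["tool_pos"],o["ee_rot"],o["joint_pos"])
for p in ([.413,.0156,.14],[.413,.0156,.024]): print(tool(o,p)/.3)
```

```text
[0.4499 0.0074 0.3059] [-1.8422 -2.5429  0.0003] [-0.2453  0.0983  1.5684  0.0004  1.4763 -0.5622]
[ 0.0638 -0.1077  0.5531]
[ 0.0633 -0.1073  0.9398]
```

```bash
python3 -m crank '{"xyz":[[0.03,-0.06,0.2],[0.063,-0.107,0.4],[0.063,-0.107,0.55],[0.063,-0.107,0.65],[0.063,-0.107,0.75],[0.063,-0.107,0.85],[0.063,-0.107,0.94],[0.063,-0.107,0.94],[0.063,-0.107,0.94]],"delta_rot":[[0,0,0],[0,0,0],[0,0,0],[0,0,0],[0,0,0],[0,0,0],[0,0,0],[0,0,0],[0,0,0]]}'; python3 -m crank '{"xyz":[[0,0,0],[0,0,0],[0,0,0],[0,0,0],[0,0,0],[0,0,0]],"delta_rot":[[0,0,0],[0,0,0],[0,0,0],[0,0,0],[0,0,0],[0,0,0]]}' 1 40
```

```text
clock: 3.02
tool_pos: [0.4142, 0.0151, 0.0255]
ee_rot: [1.841, 2.544, 0.001]
contact_force: [0.8, -0.4, 0.2]
grip_width: 0.0853
grasp_force: 0.0
clock: 3.78
tool_pos: [0.414, 0.0146, 0.0252]
ee_rot: [1.843, 2.543, 0.001]
contact_force: [-2.6, 1.8, 12.0]
grip_width: 0.0505
grasp_force: 39.9
```

```bash
python3 -m crank '{"xyz":[[0,0,-0.1],[0,0,-0.3],[0,0,-0.48],[0,0,-0.48],[0,0,-0.48]],"delta_rot":[[0,0,0],[0,0,0],[0,0,0],[0,0,0],[0,0,0]]}'
python3 - <<'E'
from h import *
o=manip.get_obs(); im,D=manip.get_image("wrist"); np.savez("pics/w2.npz",im=im,d=D,p=o["tool_pos"],r=o["ee_rot"]); cv2.imwrite("pics/w2.png",im[...,::-1]); print(o["tool_pos"],o["grip_width"])
K,T=cam("wrist",o);P=cloud(K,T,D)
print(boxcol(np.load("pics/w2.npz"),K,T,.088))
q=P[(P[...,2]>.1)&(np.linalg.norm(P[...,:2]-o["tool_pos"][:2],axis=-1)<.024)]
hz=np.percentile(q[:,2],90);t=q[q[:,2]>hz-.004];print('can top z',hz,(t.min(0)+t.max(0))/2,np.ptp(t,axis=0))
print(tool(o,[.6005,-.0257,.165])/.3)
E
```

```text
clock: 4.4
tool_pos: [0.4131, 0.0147, 0.1676]
ee_rot: [-1.843, -2.543, 0.001]
contact_force: [0.4, 0.8, -1.3]
grip_width: 0.0507
grasp_force: 43.0
[0.4131 0.0147 0.1676] 0.05070766405040879
(array([546.9662,   9.5816]), 77.39585876464844, 209.95457458496094, 17.570188522338867, 2721)
can top z 0.24904774538789318 [0.4081 0.0287 0.2515] [0.0334 0.0162 0.013 ]
[-0.3225  0.5516  0.0079]
```

View pics/w2.png

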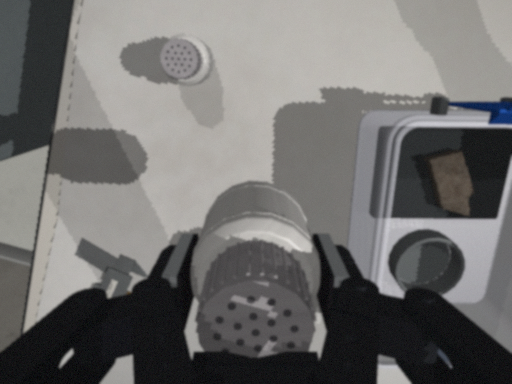

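The canister hangs upright, centred between the fingers, with its cap at about (256,310). The collar is clear at (427,263).

Run:
```python
from h import *
for n,(u,v),hw in (("w1",(356,197),36),("w2",(427,263),46)):
    f=np.load(f"pics/{n}.npz");K,T=cam("wrist",dict(tool_pos=f["p"],ee_rot=f["r"]));P=cloud(K,T,f["d"])
    w=P[v-hw:v+hw,u-hw:u+hw].reshape(-1,3); t=w[(w[:,2]>.0215)&(w[:,2]<.028)&(w[:,1]<-.0) ]
    t=t[np.linalg.norm(t[:,:2]-np.array([.6005,-.0257]),axis=1)<.042]
    A=np.c_[2*t[:,:2],np.ones(len(t))];s=np.linalg.lstsq(A,(t[:,:2]**2).sum(1),rcond=None)[0]
    print(n,len(t),np.median(t[:,2]),'fit',s[:2],np.sqrt(s[2]+s[0]**2+s[1]**2),'enc',cv2.minEnclosingCircle((t[:,:2]*1000).astype(np.float32)))
```

```text
w1 374 0.023762737780896742 fit [ 0.6003 -0.0258] 0.030724308663571034 enc ((600.5018920898438, -26.334426879882812), 33.123779296875)
w2 604 0.02365817835461731 fit [ 0.5999 -0.0259] 0.03067055502564279 enc ((600.7232666015625, -25.61374855041504), 33.45449447631836)
```

```bash
python3 -m crank '{"xyz":[[-0.05,0.09,0],[-0.15,0.25,0],[-0.25,0.42,0],[-0.327,0.551,0],[-0.327,0.551,0.04],[-0.327,0.551,0.08],[-0.327,0.551,0.08],[-0.327,0.551,0.08]],"delta_rot":[[0,0,0],[0,0,0],[0,0,0],[0,0,0],[0,0,0],[0,0,0],[0,0,0],[0,0,0]]}'
python3 - <<'E'
from h import *
o=manip.get_obs(); print(o["tool_pos"],tool(o,[.6007,-.0270,.0292])/.3,tool(o,[.6007,-.0270,.0292]))
E
```

```text
clock: 5.45
tool_pos: [0.601, -0.0269, 0.1448]
ee_rot: [1.843, 2.544, 0.0]
contact_force: [0.3, 0.7, 0.5]
grip_width: 0.0502
grasp_force: 43.0
[ 0.601  -0.0269  0.1448] [ 0.0002 -0.001   0.3852] [ 0.     -0.0003  0.1156]
```

Descend to just above the collar, then slowly in.

```bash
python3 -m crank '{"xyz":[[0,-0.001,0.08],[0,-0.001,0.16],[0,-0.001,0.24],[0,-0.001,0.3],[0,-0.001,0.31],[0,-0.001,0.32],[0,-0.001,0.33],[0,-0.001,0.34],[0,-0.001,0.34]],"delta_rot":[[0,0,0],[0,0,0],[0,0,0],[0,0,0],[0,0,0],[0,0,0],[0,0,0],[0,0,0],[0,0,0]]}'; python3 -m crank '{"xyz":[[0,0,0.01],[0,0,0.02],[0,0,0.03],[0,0,0.04],[0,0,0.045],[0,0,0.045]],"delta_rot":[[0,0,0],[0,0,0],[0,0,0],[0,0,0],[0,0,0],[0,0,0]]}'
```

```text
clock: 6.58
tool_pos: [0.601, -0.0272, 0.0422]
ee_rot: [-1.843, -2.544, 0.0]
contact_force: [0.6, -0.0, -1.0]
grip_width: 0.0504
grasp_force: 42.9
clock: 7.32
tool_pos: [0.601, -0.0272, 0.0294]
ee_rot: [1.843, 2.544, -0.0]
contact_force: [-3.9, 1.4, 4.8]
grip_width: 0.0503
grasp_force: 43.5
```

```bash
python3 -m crank '{"xyz":[[0,0,0],[0,0,0],[0,0,0],[0,0,0],[0,0,-0.1],[0,0,-0.25],[0,0,-0.4],[0,0,-0.55],[0,0,-0.6],[0,0,-0.6]],"delta_rot":[[0,0,0],[0,0,0],[0,0,0],[0,0,0],[0,0,0],[0,0,0],[0,0,0],[0,0,0],[0,0,0],[0,0,0]]}' -0.7
python3 - <<'E'
from h import *
o=manip.get_obs(); im,D=manip.get_image("wrist"); np.savez("pics/w3.npz",im=im,d=D,p=o["tool_pos"],r=o["ee_rot"]); 
t,Dt=manip.get_image("top"); np.savez("pics/top3.npz",im=t,d=Dt)
cv2.imwrite("pics/w3.png",np.hstack([im[...,::-1],cv2.resize(t[90:230,100:260,::-1],(288,384))[:, :288]]))
print(tool(o,[.5471,-.3319,.25])/.3)
E
```

```text
clock: 8.57
tool_pos: [0.6011, -0.0272, 0.2089]
ee_rot: [1.843, 2.543, 0.0]
contact_force: [0.2, -0.2, 0.0]
grip_width: 0.0727
grasp_force: 0.0
[-0.909  -0.4873 -0.137 ]
```

View pics/w3.png

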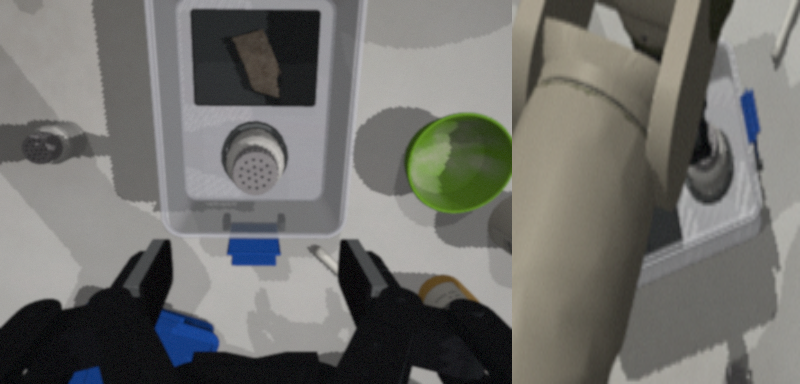

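Canister stands upright in the collar (cap at (255,171)), and the find is undisturbed at (258,62). Next is the lid.

Run:
```python
from h import *
o=manip.get_obs();print(tool(o,[.53,-.275,.28])/.3)
f=np.load("pics/w3.npz");K,T=cam("wrist",dict(tool_pos=f["p"],ee_rot=f["r"]));P=cloud(K,T,f["d"])
print(boxcol(f,K,T,.088))
q=P[100:210,200:310].reshape(-1,3);t=q[(q[:,2]>.076)&(q[:,2]<.095)&(np.linalg.norm(q[:,:2]-[.6003,-.0259],axis=1)<.03)];print('can',np.median(t[:,2]),(t.min(0)+t.max(0))/2,np.ptp(t,axis=0))
```

```text
[-0.7117 -0.4811 -0.2432]
(array([590.8767,   4.5928]), 156.54364013671875, 187.61721801757812, 17.76904296875, 5816)
can 0.08409790495208125 [ 0.6013 -0.0255  0.0812] [0.0383 0.0374 0.0101]
```

```bash
python3 -m crank '{"xyz":[[-0.1,-0.05,-0.1],[-0.25,-0.15,-0.24],[-0.4,-0.26,-0.24],[-0.55,-0.36,-0.24],[-0.71,-0.48,-0.24],[-0.71,-0.48,-0.24],[-0.71,-0.48,-0.24]],"delta_rot":[[0,0,0],[0,0,0],[0,0,0],[0,0,0],[0,0,0],[0,0,0],[0,0,0]]}'
python3 - <<'E'
from h import *
o=manip.get_obs(); im,D=manip.get_image("wrist"); np.savez("pics/w4.npz",im=im,d=D,p=o["tool_pos"],r=o["ee_rot"]); cv2.imwrite("pics/w4.png",im[...,::-1])
K,T=cam("wrist",o);P=cloud(K,T,D)
def rect(q): 
    (cx,cy),s,a=cv2.minAreaRect((q[:,:2]*1000).astype(np.float32)); print(len(q),'z',np.median(q[:,2]),(cx,cy),s,a)
near=(abs(P[...,0]-.545)<.15)&(abs(P[...,1]+.33)<.15)
B=(blue(im)>0)&near
rect(P[B&(P[...,2]>.022)&(P[...,2]<.032)]); rect(P[near&(P[...,2]>.054)&(P[...,2]<.068)])
print(o["qvel"],o["joint_pos"])
E
```

```text
clock: 9.55
tool_pos: [0.5305, -0.2741, 0.2795]
ee_rot: [-1.842, -2.542, -0.001]
contact_force: [0.4, 0.4, 0.1]
grip_width: 0.0727
grasp_force: 0.0
18115 z 0.027732487985224208 (548.1085815429688, -329.50927734375) (203.4689483642578, 155.89791870117188) 87.23326873779297
1210 z 0.06069794441414969 (548.7314453125, -328.6130676269531) (88.9917984008789, 18.1380615234375) 87.07971954345703
[ 0.025  -0.0116 -0.0038 -0.0002  0.0019 -0.0001] [-0.6731  0.4517  1.1757  0.0003  1.5166 -0.9897]
```

View pics/w4.png

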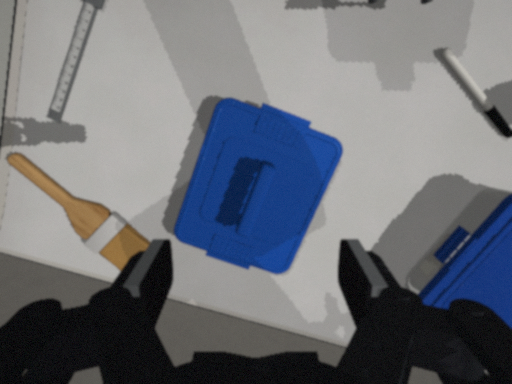

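The lid lies flat, centre about (260,185). Its long axis points up-right in the picture and the handle is at about (255,200). Nothing stands on it.

Run:
```python
from h import *
o=manip.get_obs();print(tool(o,[.5485,-.3291,.12])/.3,tool(o,[.5485,-.3291,.037])/.3)
```

```text
[-0.1951 -0.0011  0.5326] [-0.1955 -0.0009  0.8093]
```

```bash
python3 -m crank '{"xyz":[[-0.07,0,0.18],[-0.14,0,0.35],[-0.195,0,0.5],[-0.195,0,0.6],[-0.195,0,0.7],[-0.195,0,0.78],[-0.195,0,0.81],[-0.195,0,0.81]],"delta_rot":[[0,0,0.04],[0,0,0.08],[0,0,0.117],[0,0,0.117],[0,0,0.117],[0,0,0.117],[0,0,0.117],[0,0,0.117]]}'; python3 -m crank '{"xyz":[[0,0,0],[0,0,0],[0,0,0],[0,0,0],[0,0,0],[0,0,0],[0,0,0]],"delta_rot":[[0,0,0],[0,0,0],[0,0,0],[0,0,0],[0,0,0],[0,0,0],[0,0,0]]}' 1 60
```

```text
clock: 10.6
tool_pos: [0.5491, -0.3293, 0.0378]
ee_rot: [-2.276, -2.165, 0.0]
contact_force: [-0.4, -0.7, -0.2]
grip_width: 0.0726
grasp_force: 0.0
clock: 11.48
tool_pos: [0.549, -0.3303, 0.0385]
ee_rot: [2.276, 2.164, 0.0]
contact_force: [-0.5, 1.3, 5.1]
grip_width: 0.0166
grasp_force: 60.0
```

```bash
python3 -m crank '{"xyz":[[0,0,-0.1],[0,0,-0.25],[0,0,-0.4],[0,0,-0.5],[0,0,-0.5]],"delta_rot":[[0,0,0],[0,0,0],[0,0,0],[0,0,0],[0,0,0]]}'
python3 - <<'E'
from h import *
o=manip.get_obs();print(tool(o,[.5866,.0172,.19])/.3)
im,D=manip.get_image("wrist"); np.savez("pics/w5.npz",im=im,d=D,p=o["tool_pos"],r=o["ee_rot"])
K,T=cam("wrist",o);P=cloud(K,T,D); z0=o["tool_pos"][2]
B=(blue(im)>0)&(abs(P[...,2]-(z0-.010))<.012)&(np.linalg.norm(P[...,:2]-o["tool_pos"][:2],axis=-1)<.13)
q=P[B]; a=cv2.fitLine
X=(q-o["tool_pos"])@R.from_rotvec(o["ee_rot"]).as_matrix()
print(len(q),'plate z in tool',np.median(X[:,2]),np.polyfit(X[:,0],X[:,2],1),np.polyfit(X[:,1],X[:,2],1),'ext',X.min(0),X.max(0))
cv2.imwrite("pics/w5.png",im[...,::-1])
E
```

```text
clock: 12.1
tool_pos: [0.5492, -0.3305, 0.1894]
ee_rot: [2.275, 2.162, 0.0]
contact_force: [-0.6, 0.4, -2.6]
grip_width: 0.0165
grasp_force: 59.2
[ 1.1638  0.0656 -0.0045]
81318 plate z in tool 0.010679965763665996 [0.0038 0.0105] [0.0015 0.0107] ext [-0.0924 -0.0786 -0.002 ] [0.1029 0.079  0.0158]
```

View pics/w5.png

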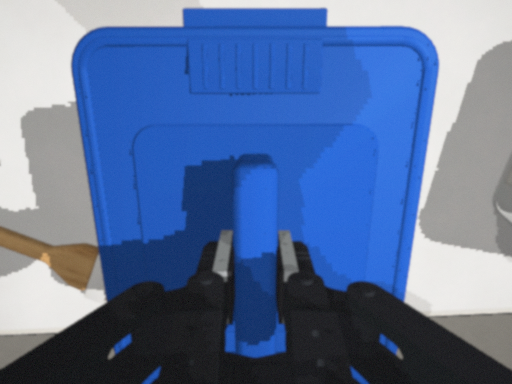

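The lid hangs level and square in the gripper: ear at the top (255,18), handle at x≈256.

```bash
python3 -m crank '{"xyz":[[0.08,0,0],[0.25,0.01,0],[0.42,0.02,0],[0.59,0.03,0],[0.76,0.04,0],[0.9,0.05,0],[1,0.06,0],[1,0.06,0]],"delta_rot":[[0,0,0],[0,0,-0.03],[0,0,-0.06],[0,0,-0.09],[0,0,-0.1145],[0,0,-0.1145],[0,0,-0.1145],[0,0,-0.1145]]}'
python3 - <<'E'
from h import *
o=manip.get_obs();print(tool(o,[.5865,.0176,.125])/.3, 2*np.degrees(np.arctan2(o["ee_rot"][1],o["ee_rot"][0]))%360-90)
E
```

```text
clock: 13.15
tool_pos: [0.5812, -0.0294, 0.1856]
ee_rot: [-1.848, -2.536, 0.002]
contact_force: [0.2, -0.8, -2.4]
grip_width: 0.0167
grasp_force: 59.2
[0.1433 0.0653 0.202 ] 17.85603983676063
```

```bash
python3 -m crank '{"xyz":[[0.07,0.03,0],[0.143,0.065,0.05],[0.143,0.065,0.1],[0.143,0.065,0.1],[0.143,0.065,0.1]],"delta_rot":[[0,0,0],[0,0,0],[0,0,0],[0,0,0],[0,0,0]]}'
python3 - <<'E'
from h import *
o=manip.get_obs();print(o["tool_pos"],tool(o,[.5865,.0176,.115])/.3, 2*np.degrees(np.arctan2(o["ee_rot"][1],o["ee_rot"][0]))%360-90)
im,D=manip.get_image("wrist"); np.savez("pics/w6.npz",im=im,d=D,p=o["tool_pos"],r=o["ee_rot"])
s,_=manip.get_image("side"); cv2.imwrite("pics/w6.png",np.hstack([cv2.resize(im[...,::-1],(400,300)),cv2.resize(s[150:285,240:420,::-1],(400,300))]))
K,T=cam("wrist",o);P=cloud(K,T,D)
B=(blue(im)>0)&(im[...,0]<999); n,L,st,c=cv2.connectedComponentsWithStats(B.astype(np.uint8))
for i in range(1,n):
    if st[i,4]>80:
        q=P[L==i];X=(q-o["tool_pos"])@R.from_rotvec(o["ee_rot"]).as_matrix();print(c[i],st[i],np.nanmedian(q[:,2]),'tool y range',np.nanpercentile(X,[2,98],axis=0).ravel())
E
```

```text
clock: 13.78
tool_pos: [0.5876, 0.0144, 0.1579]
ee_rot: [1.855, 2.535, -0.0]
contact_force: [0.5, 0.9, -1.7]
grip_width: 0.0169
grasp_force: 59.1
[0.5876 0.0144 0.1579] [ 0.0113 -0.0003  0.143 ] 17.632565280813495
[254.9614 151.0641] [   72     0   366   359 91329] 0.1473691582002102 tool y range [-0.0279 -0.0735 -0.0231  0.0996  0.0742  0.0133]
[122.9186 342.9231] [113 333  20  22 221] 0.14757161814998912 tool y range [-0.0692 -0.0771 -0.0683  0.0089 -0.0348  0.0122]
[387.5092 343.1972] [378 333  20  22 218] 0.1473672473868467 tool y range [-0.0692  0.0363 -0.0672  0.0083  0.0781  0.0125]
[152.2896 375.9563] [141 366  21  18 183] 0.14750565896954465 tool y range [-0.0903 -0.0627 -0.0869  0.0178 -0.0193  0.0121]
[357.6118 375.9529] [349 366  21  18 170] 0.14757370980452258 tool y range [-0.0906  0.0202 -0.0869  0.0179  0.064   0.0123]
```

View pics/w6.png

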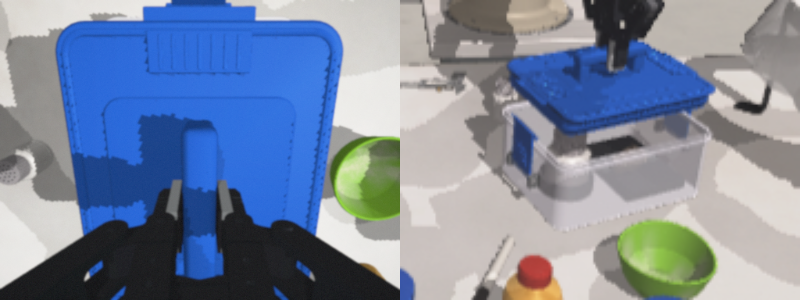

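Left: the lid's ear and the box's catch beneath it are both centred near x≈199. Right: the lid hovers square over the mouth.

```bash
python3 -m crank '{"xyz":[[0.006,0,0],[0.011,0,0.03],[0.011,0,0.06],[0.011,0,0.08],[0.011,0,0.1],[0.011,0,0.12],[0.011,0,0.13],[0.011,0,0.14],[0.011,0,0.14]],"delta_rot":[[0,0,0],[0,0,0],[0,0,0],[0,0,0],[0,0,0],[0,0,0],[0,0,0],[0,0,0],[0,0,0]]}'
```

```text
clock: 15.0
tool_pos: [0.5865, 0.0185, 0.1157]
ee_rot: [1.853, 2.537, 0.0]
contact_force: [-0.4, -0.2, -1.1]
grip_width: 0.0163
grasp_force: 59.3
```

```bash
python3 -m crank '{"xyz":[[0,0,0.004],[0,0,0.007],[0,0,0.007]],"delta_rot":[[0,0,0],[0,0,0],[0,0,0]]}'; python3 -m crank '{"xyz":[[0,0,0],[0,0,0],[0,0,0],[0,0,0],[0,0,-0.1],[0,0,-0.25],[0,0,-0.4],[0,0,-0.4]],"delta_rot":[[0,0,0],[0,0,0],[0,0,0],[0,0,0],[0,0,0],[0,0,0],[0,0,0],[0,0,0]]}' -0.5
python3 - <<'E'
from h import *
o=manip.get_obs(); im,D=manip.get_image("wrist"); np.savez("pics/w7.npz",im=im,d=D,p=o["tool_pos"],r=o["ee_rot"])
K,T=cam("wrist",o);P=cloud(K,T,D)
A=P[(blue(im)>0)&(P[...,2]>.08)&(P[...,2]<.16)];q=A[A[:,2]<.108]
c=np.array([.5863,.0181]);y=np.array([-.304,.953]);x=np.array([.953,.304])
s=(q[:,:2]-c)@y; t=(q[:,:2]-c)@x
for lo,hi in ((-.09,-.072),(-.05,-.03),(-.02,.02),(.03,.05),(.072,.09)):
    m=(s>lo)&(s<hi)&(abs(t)<.025);print(lo,m.sum(),np.median(q[m,2]) if m.any() else None)
h=A[A[:,2]>.125]; print('handle',cv2.minAreaRect((h[:,:2]*1000).astype(np.float32)),np.median(h[:,2]))
cv2.imwrite("pics/w7.png",im[...,::-1])
for sg in (-1,1):
    p=c+y*sg*.08; print(sg,p,tool(o,np.r_[p,.135])/.3)
E
```

```text
clock: 15.38
tool_pos: [0.5869, 0.0182, 0.1141]
ee_rot: [1.853, 2.535, 0.0]
contact_force: [0.8, -5.4, 3.4]
grip_width: 0.0168
grasp_force: 59.8
clock: 16.38
tool_pos: [0.5877, 0.0185, 0.2372]
ee_rot: [1.849, 2.532, 0.005]
contact_force: [0.4, 0.1, -1.4]
grip_width: 0.0641
grasp_force: 0.0
-0.09 954 0.1035147889182835
-0.05 723 0.10317684146000417
-0.02 1672 0.10372558620045227
0.03 1191 0.10430303725967394
0.072 1649 0.10576535415297428
handle ((587.0714111328125, 19.214725494384766), (17.84712791442871, 88.72521209716797), 18.16838264465332) 0.1361850845903789
-1 [ 0.6106 -0.0581] [-0.2656 -0.0069  0.3416]
1 [0.562  0.0943] [ 0.2678 -0.0067  0.3399]
```

View pics/w7.png

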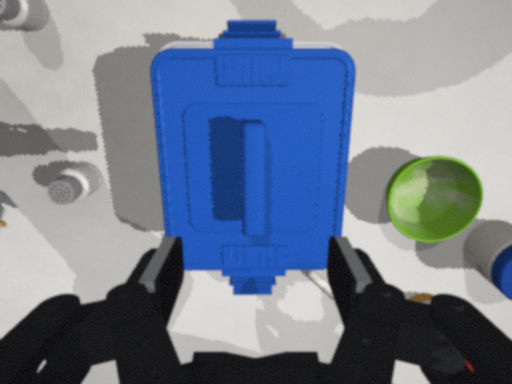

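The lid sits in the mouth with its ears on both catch noses, (252,35) and (253,280). The handle is at (255,180). Now press the -y pad with shut fingers.

```bash
python3 -m crank '{"xyz":[[-0.15,0,0],[-0.265,-0.003,0.05],[-0.265,-0.003,0.2],[-0.265,-0.003,0.35],[-0.265,-0.003,0.4],[-0.265,-0.003,0.4],[-0.265,-0.003,0.4]],"delta_rot":[[0,0,0],[0,0,0],[0,0,0],[0,0,0],[0,0,0],[0,0,0],[0,0,0]]}' 1
python3 - <<'E'
from h import *
o=manip.get_obs();print(tool(o,[.6117,-.0574,.095])/.3)
E
```

```text
clock: 17.3
tool_pos: [0.6106, -0.0576, 0.1154]
ee_rot: [1.851, 2.535, 0.001]
contact_force: [0.4, 0.3, 0.4]
grip_width: -0.0001
grasp_force: 0.0
[-0.0005  0.0034  0.068 ]
```

```bash
python3 -m crank '{"xyz":[[0,0.003,0.02],[0,0.003,0.033],[0,0.003,0.038],[0,0.003,0.042],[0,0.003,0.045],[0,0.003,0.045]],"delta_rot":[[0,0,0],[0,0,0],[0,0,0],[0,0,0],[0,0,0],[0,0,0]]}'
```

```text
clock: 18.05
tool_pos: [0.6112, -0.0571, 0.1018]
ee_rot: [1.852, 2.535, 0.002]
contact_force: [-1.1, 1.1, 10.1]
grip_width: -0.0001
grasp_force: 5.0
```

```bash
python3 -m crank '{"xyz":[[0,0,0.004],[0,0,0.008],[0,0,0.012],[0,0,0.016],[0,0,0.02],[0,0,0.023],[0,0,0.023]],"delta_rot":[[0,0,0],[0,0,0],[0,0,0],[0,0,0],[0,0,0],[0,0,0],[0,0,0]]}'
```

```text
clock: 18.92
tool_pos: [0.6108, -0.0572, 0.0957]
ee_rot: [1.852, 2.536, 0.0]
contact_force: [-8.8, 2.5, 20.3]
grip_width: -0.0001
grasp_force: 10.2
```

```bash
python3 -m crank '{"xyz":[[0,0,-0.1],[0,0,-0.27],[0.15,0.001,-0.27],[0.3,0.001,-0.27],[0.45,0.001,-0.27],[0.533,0.001,-0.27],[0.533,0.001,-0.2],[0.533,0.001,-0.1],[0.533,0.001,-0.065],[0.533,0.001,-0.065]],"delta_rot":[[0,0,0],[0,0,0],[0,0,0],[0,0,0],[0,0,0],[0,0,0],[0,0,0],[0,0,0],[0,0,0],[0,0,0]]}'
python3 - <<'E'
from h import *
o=manip.get_obs();print(o["tool_pos"],tool(o,[.5623,.0948,.095])/.3)
E
```

```text
clock: 20.18
tool_pos: [0.5623, 0.0952, 0.1126]
ee_rot: [-1.853, -2.536, 0.001]
contact_force: [0.4, 0.9, 0.3]
grip_width: -0.0
grasp_force: 0.0
[0.5623 0.0952 0.1126] [-0.0012 -0.0003  0.0587]
```

```bash
python3 -m crank '{"xyz":[[0,0,0.012],[0,0,0.02],[0,0,0.028],[0,0,0.034],[0,0,0.04],[0,0,0.046],[0,0,0.052],[0,0,0.058],[0,0,0.058]],"delta_rot":[[0,0,0],[0,0,0],[0,0,0],[0,0,0],[0,0,0],[0,0,0],[0,0,0],[0,0,0],[0,0,0]]}'
```

```text
clock: 21.3
tool_pos: [0.5622, 0.0952, 0.0951]
ee_rot: [-1.853, -2.536, 0.0]
contact_force: [-0.8, -0.0, 0.0]
grip_width: -0.0002
grasp_force: 0.0
```

```bash
python3 -m crank '{"xyz":[[0,0,-0.1],[0,0,-0.27],[-0.1,0,-0.4],[-0.26,0,-0.5],[-0.26,0,-0.5],[-0.26,0,-0.5]],"delta_rot":[[0,0,0],[0,0,0],[0,0,0],[0,0,0],[0,0,0],[0,0,0]]}'
python3 - <<'E'
from h import *
o=manip.get_obs(); im,D=manip.get_image("wrist"); s,Ds=manip.get_image("side"); Ks,Ts=cam("side")
K,T=cam("wrist",o)
c=np.array([.5868,.0187]);y=np.array([-.307,.952]);x=np.array([.952,.307])
for nm,i,P in (("wrist",im,cloud(K,T,D)),("side",s,cloud(Ks,Ts,Ds))):
    q=P[(blue(i)>0)&(P[...,2]>.06)&(P[...,2]<.12)]; sy=(q[:,:2]-c)@y; t=(q[:,:2]-c)@x
    for lo,hi in ((-.118,-.1),(-.09,-.072),(-.05,-.03),(.03,.05),(.072,.09),(.1,.118)):
        m=(sy>lo)&(sy<hi)&(abs(t)<.026);print(nm,lo,m.sum(),np.percentile(q[m,2],[5,50,95]) if m.any() else None,np.percentile(sy[m],[2,98]) if m.any() else None)
cv2.imwrite("pics/w8.png",np.hstack([cv2.resize(im[...,::-1],(400,300)),cv2.resize(s[150:285,240:420,::-1],(400,300))]))
E
```

```text
clock: 22.05
tool_pos: [0.5856, 0.0213, 0.2444]
ee_rot: [-1.853, -2.535, 0.001]
contact_force: [0.1, 0.1, 0.0]
grip_width: 0.0
grasp_force: 0.0
wrist -0.118 0 None None
wrist -0.09 0 None None
wrist -0.05 712 [0.0932 0.0943 0.0954] [-0.0495 -0.0306]
wrist 0.03 1225 [0.0932 0.0944 0.0956] [0.0303 0.0496]
wrist 0.072 1513 [0.0937 0.0952 0.0966] [0.0722 0.0899]
wrist 0.1 1021 [0.0962 0.1031 0.1096] [0.1003 0.1132]
side -0.118 135 [0.0634 0.0857 0.1065] [-0.1175 -0.1015]
side -0.09 66 [0.093  0.0944 0.0954] [-0.0898 -0.074 ]
side -0.05 116 [0.0925 0.0973 0.1183] [-0.0494 -0.0316]
side 0.03 55 [0.0925 0.094  0.1159] [0.0305 0.0498]
side 0.072 48 [0.0925 0.0944 0.0954] [0.0724 0.0894]
side 0.1 71 [0.0888 0.1015 0.1075] [0.1003 0.1112]
```

View pics/w8.png

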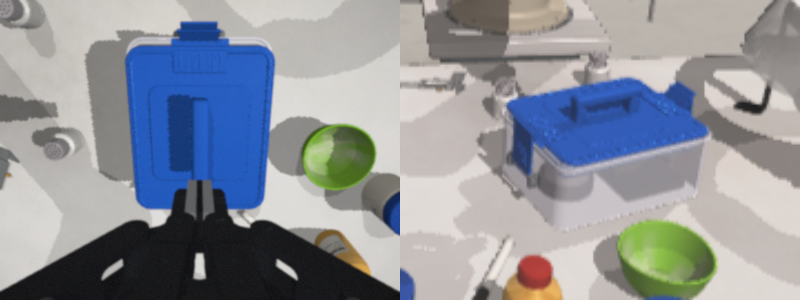

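Run:
```python
from h import *
s,Ds=manip.get_image("side");K,T=cam("side"); f=np.load("pics/side0.npz")
c=np.array([.5868,.0187]);y=np.array([-.307,.952]);x=np.array([.952,.307])
for nm,i,D in (("before",f["im"],f["d"]),("now",s,Ds)):
    P=cloud(K,T,D);q=P[(blue(i)>0)&(P[...,2]>.095)&(P[...,2]<.115)]; sy=(q[:,:2]-c)@y; t=(q[:,:2]-c)@x
    for m in ((sy<-.09)&(sy>-.14)&(abs(t)<.03),(sy>.09)&(sy<.14)&(abs(t)<.03)): print(nm,m.sum(),np.percentile(sy[m],[5,25,50,75,95]))
```

```text
before 18 [-0.1189 -0.1178 -0.1166 -0.1122 -0.1105]
before 76 [0.0994 0.1025 0.1046 0.1079 0.1109]
now 34 [-0.1187 -0.1165 -0.1126 -0.1117 -0.0916]
now 72 [0.0995 0.1025 0.1042 0.1075 0.1105]
```

Both catches are back at their rest positions and the lid is level and home.

```bash
python3 -c "
from rig import manip
print(manip.sign_off())"
```

```text
the job is handed in; nothing more can be done
None
```

The job is handed in: the canister stands upright in the collar, the find is on its foam bed, the lid is fully home with both catches back at rest, and the box stands level; I don't know the verdict, as the hand-in gave no result.

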